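Work the key into the vaccine case's sticky lock and hold it open

ROBOT

A 6-joint arm with a two-finger parallel gripper is mounted at the origin on the work surface. World frame = base frame: x ahead of the robot, y to its left, z up, the work surface at z = 0. Lengths are in m, angles in rad, forces in N, time in s.
With the tool pointing down it reaches from about 0.3 to 0.875 m from the base axis. Payload 6.4 kg.
Tool frame: the origin (TCP) lies midway between the tips of the shut fingers; the grasp point (between the pads) lies 19 mm behind it (grasp_offset is the distance from the TCP to the grasp point, in m); z points along the fingers, y is the line along which they close (so a half turn about z gives the same grasp; the last joint's range is limited). The gripper opens to 85 mm and grips with 20 to 120 N. Pads are 22 mm wide; open, the fingers measure 114 mm over their backs; the gripper's body (76 mm by 85 mm) begins 54 mm behind the grasp point. The pads swing forward as they close: fully open they stand 13 mm farther back than shut.
Start: joints at [1.039, 0.181, 1.607, -0, 1.354, -0.206], TCP at [0.184, 0.545, 0.231] pointing down, gripper open.
Joint ranges: [-2.99, 2.99], [-0.89, 2.07], [0.3, 2.58], [-1.14, 4.28], [0, 2.63], [-3.12, 3.12]. Speed limits (rad/s): [2.57, 2.57, 3.01, 3.14, 3.14, 3.14].

INTERFACE

Orientations are given as a unit quaternion [w, x, y, z].
In Python, from bench import * gives the robot as it stands. The module is installed in compiled form; this text tells all that it offers.
- The arm moves only by the tool servo_tool, never from a script. Its argument "commands" is text: rows parted by semicolons, each of 7 numbers parted by spaces: the turn, a rotation vector about the tool's x, y, z in rad, then the shift along the tool's x, y, z in mm, then the opening, from 0 (shut) to 1 (fully open). In form: wx wy wz dx dy dz claw; .... A call has 1 to 5 rows; each row shifts and turns the commanded pose from where the row before left it, along the tool's axes as they then stand; what a row does not reach is not made up. A row lasts 1/8 s, in which the tool goes at most 62.5 mm and 10.7 degrees, less where a joint would pass 70% of its speed; a pose out of reach is approached as far as the arm can. A call with a gripper value outside its range is refused whole. The fingers move at their own pace and stop on an object; the grip force is fixed at half the most. Time passes only in rows, so rows that do not move let the fingers close. It gives the time, the measured TCP pose, the force, the opening and the grip force at its end, in the units of the state.
- get_obs(): the state, without advancing time (a new reading comes with each control period).
- camera(name): name is "side" or "top" or "wrist"; returns the picture (400x640x3 uint8, blue, green, red); there is no depth.
- calibration(name): a dict with "fx", "fy", "cx", "cy" (pixels), "R" (3x3) and "t" (3): a world point X has camera coordinates R X + t. Camera axes: x right, y down, z forward; pixel columns grow to the right and rows downward; lengths in m; the calibration is good to about 2 mm. A picture is of the moment at which its call begins: read the wrist's pose just before it. calibration takes no time and is no camera call; for the wrist camera it gives the pose at the moment of the call.
- hand_in(): hands the job in; it is judged then, once.
The state is a dict: "time_s": time; "q": joint angles; "dq": joint speeds; "joint_efforts": joint torques, N m; "eef_pos": TCP position; "eef_rot": TCP orientation; "wrist_force": force on the tool from outside, world axes, zero at the start; "torque": the same for the moment, N m; "opening": opening from 0.0 (shut) to 1.0 (fully open); "grasp_force": force on a finger pad.
Only numpy, scipy, OpenCV 4.12 (cv2) and the standard library are available. Lean on these libraries where they do the work, as an engineer would, in place of code of your own. Each camera call takes 0.05 s, during which the arm holds its last target. There are 200 camera calls.

TASK

The clear vaccine case is locked. Take the key with the purple head off its hook on the key stand and push it fully home in the lock on the case's lid; the pins in this lock stick, so ease the key past them with small wiggles instead of forcing it. Then turn it clockwise a quarter turn, up to its stop, and finish while you still grip the key and hold it turned against the lock's spring, so that a colleague can lift the lid; leave the other two keys on their hooks and the vials and other things on the bench as they are.

Things in the scene. Friction and masses are not known exactly. Their poses are not given: they have to be found in the camera images.
- key_purple_grip (a point): Centre of the purple key's metal head, a plate 9 mm thick (x), 34 mm wide (y), 44 mm high (z). The key hangs blade down on one of three hooks through a window in the head, 12 mm wide, from 0 to 15 mm above this point. Axes: z up along the key, y across its width. The hook crosses the flat faces: grip the narrow edges, 34 mm apart along y.
- key_purple: The whole purple key, 80 mm long, 120 g; origin at the tip of its blade, axes as its head's. The steel blade, under the head, is 36 mm long, 10 mm wide (y), 3.6 mm thick (x), alike on both edges, with a blunt V point 1.8 mm high. It fits the lock either way round (half a turn about z).
- key_purple_tip (a point): The tip of the purple key's blade, on the key's axis, 36 mm below the head's underside and 58 mm below the head's centre; same axes.
- key_stand: Key stand, fixed; left or right of the middle. Wooden foot 85 x 300 x 10 mm, two end posts and a strip 300 mm along y, 10 mm thick, from 104 to 130 mm up, its front face 17 mm behind the origin (+x). Three hooks on the strip, 92 mm apart in y, point along -x. Keys hang within about 5 mm of the origin in x. Origin: centre of the foot's underside; x to its back, z up.
- hook_mid (a point): The middle hook, on its wire straight above the stand's origin, 118 mm up; the others are 92 mm to either side in y; axes as the stand's. Chrome wire 4 mm thick running along -x, its end, 26 mm in front of this point, turned up by 4 mm: to take a key off, lift it 7 mm (over 4, under 11) and draw it along -x by 40 mm or more.
- lock_mouth (a point): On the axis of the lock in the case's lid, in the plane of the brass plug's top, 123 mm above the bench. Axes are the case's: x to its back, y along its front, z up; they do not turn with the plug. Chrome ring 33 mm across. At rest the keyway is 11.5 mm along y by 5 mm along x, 40 mm deep; its mouth widens in the top 6 mm to 16 x 11 mm.
- lock_pins (a point): On the lock's axis, 14.5 mm below its top, at the first sticky pin; the second is 10 mm lower. The round-ended pins stand 3.7 mm into the keyway from its +y end and slide out along y against about 4.5 N of friction; a straight push wedges on them. With 5 to 15 N down, moving the key 1 to 3 mm to and fro along y shifts them bit by bit (0.2 rad twists do too, but slower).
- lock_plug (a joint): Turn of the plug, rad: 0 locked, growing clockwise seen from above to a stop at 1.6. A spring turns it back (0.04 N m at 0, 0.1 at the stop). The key has some 0.15 rad of play in it and yields a little, so the key turns 0.1 to 0.3 rad further than the plug. Fully home, the head's underside rests on the plug: tip 36 mm below the plug's top, head's centre 22 mm above it.
- case: The clear vaccine case, fixed, 220 (x) x 300 (y) x 115 mm, white edges, trays of purple-capped vials inside; left or right of the middle. Its flat lid is 115 mm above the bench, the lock's ring 7 mm proud of it, the lock's axis 72 mm in front (-x) of the lid's centre. Origin: centre of its underside, axes as the lock's.
- key_yellow_grip (a point): Another key with a yellow head, of the same shape, hanging on one of the stand's three hooks. The point is the centre of the head (22 mm above its underside). To be left alone.
- key_green_grip (a point): Another key with a green head, of the same shape, hanging on one of the stand's three hooks. The point is the centre of the head (22 mm above its underside). To be left alone.
- vial_a: A purple-capped glass vial standing on the bench in front, 17 mm thick, 40 mm high; origin at its foot. To be left alone.
- vial_b: Another such vial. To be left alone.
- vial_c: Another such vial. To be left alone.
- tape_roll: A roll of amber tape lying at the front right, 90 mm across, 25 mm high; origin at its underside. To be left alone.
- logger: A white temperature logger standing at the front left, 60 mm wide, 75 mm high; origin at its foot. To be left alone.
- spray: A white bottle with a blue cap standing at the left side, 66 mm thick, 170 mm high; origin at its foot. To be left alone.

How it is judged:
On the way, in this order (a step that is already met when the one before it is completed fails the run):
1. the purple key is in the gripper and clear of its hook (contact force between the fingers and key_purple above 2 N and (x of key_purple_grip in the frame of key_stand below -0.035 m or height (world z) of key_purple_grip above 0.15 m)), for 0.1 s.
2. the purple key is fully home in the lock, not yet turned (z of key_purple_tip in the frame of lock_mouth below -0.033 m and horizontal distance between key_purple_tip and lock_mouth below 0.004 m and value of joint lock_plug below 0.4 rad), for 0.1 s.
3. the key, fully home, has turned the lock a quarter turn clockwise (z of key_purple_tip in the frame of lock_mouth below -0.033 m and horizontal distance between key_purple_tip and lock_mouth below 0.004 m and value of joint lock_plug above 1.25 rad and contact force between the fingers and key_purple above 2 N), for 0.3 s.
At the end, for the whole second after the job is handed in: The purple key is fully home in the lock (within 3 mm of fully in), gripped (over 2 N) and holding the plug turned clockwise by at least 1.25 rad against its spring; the other keys are within 20 mm, the vials, tape, logger and bottle within 30 mm, of where they were (all of step 3 and distance of each of key_yellow_grip, key_green_grip from where it was at the start of the episode below 0.02 m and distance of each of vial_a, vial_b, vial_c, tape_roll, logger, spray from where it was at the start of the episode below 0.03 m); the arm keeps its last pose, push and grip.
It fails at once if the key is forced in: before the lock turns, it presses on the lock or case with more than 60 N (contact force between key_purple and case above 60 N and value of joint lock_plug below 0.5 rad).
It fails at once if another key or a thing on the bench is pushed out of its place (distance of any of key_yellow_grip, key_green_grip from where it was at the start of the episode above 0.02 m or distance of any of vial_a, vial_b, vial_c, tape_roll, logger, spray from where it was at the start of the episode above 0.03 m).
It fails at once if a vial is knocked over (angle between any of vial_a, vial_b, vial_c's own z axis and vertical above 0.6 rad).
It also fails if it takes over 67 s, if anything falls off the work surface, if the arm or the gripper's body presses on something with over 40 N, if the wrist force passes 120 N, or if a joint passes its speed limit or range.

## Working session

There is one attempt and no reset: what is moved stays moved. The work goes in short steps, Python scripts to look and compute and a tool call to move; the robot and the scene stay as the last step left them, time stands still between calls to the robot, and variables do not carry over. Pictures are saved under pics/ and viewed, at most 10 in all, crops included, and the job is handed in when it is done.

Besides the shell and the picture viewer there is one more tool, called after "Emit:" by a JSON object that holds its "method" and its "body". servo_tool: Moves the arm, as the interface text tells. Its arguments: {"type":"object","properties":{"commands":{"type":"string"}},"required":["commands"]}

```bash
mkdir -p pics
python3 - <<'E'
from bench import *
import cv2,numpy as np
o=get_obs();print(o)
for n in("side","top"):
    c=calibration(n);print(n,c)
    cv2.imwrite(f"pics/{n}0.png",camera(n))
E
```

```text
{'time_s': 0.0, 'q': array([ 1.03871799e+00,  1.81528314e-01,  1.60801943e+00, -3.49296010e-05,
        1.35382799e+00, -2.06333271e-01]), 'dq': array([ 0.00032515,  0.00080559, -0.00060987,  0.00129928,  0.00247617,
       -0.00021821]), 'joint_efforts': array([-5.78133531e-04, -4.44878983e+01, -3.51330972e+01, -5.62172172e-04,
        9.70745663e-03,  2.16363759e-05]), 'eef_pos': array([0.18372601, 0.54425782, 0.23038581]), 'eef_rot': array([-3.05830918e-04,  1.62149600e-01,  9.86765784e-01, -8.37615111e-04]), 'wrist_force': array([0.43633765, 0.37274207, 0.1853292 ]), 'torque': array([-0.00876759,  0.04000678,  0.03213614]), 'grasp_force': 0.0, 'opening': 1.000413316171031}
side {'fx': 480.47383147484607, 'fy': 480.47383147484607, 'cx': 319.183840527716, 'cy': 195.89564402566992, 'R': array([[ 0.82113829, -0.57062128, -0.01110226],
       [-0.28438307, -0.39221364, -0.87481125],
       [ 0.49483146,  0.72149832, -0.48433667]]), 't': array([-0.33095565,  0.26276954,  1.00284641])}
top {'fx': 433.17847234045547, 'fy': 433.17847234045547, 'cx': 327.2923783399964, 'cy': 202.27206911769778, 'R': array([[ 0.01728662, -0.9998476 , -0.00244054],
       [-0.99488433, -0.01695772, -0.09958719],
       [ 0.09953063,  0.00414958, -0.99502585]]), 't': array([0.09931635, 0.46268541, 1.38536084])}
```

View pics/side0.png

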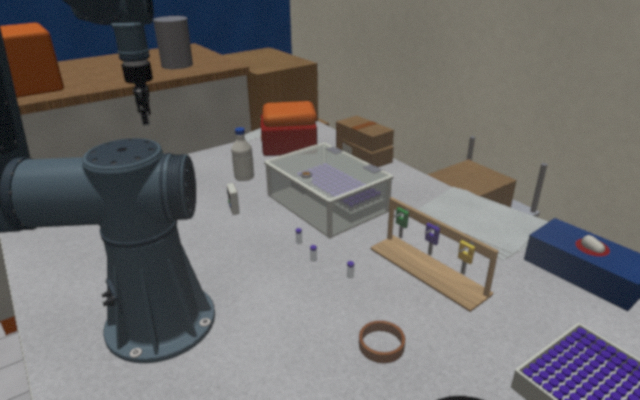

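View pics/top0.png

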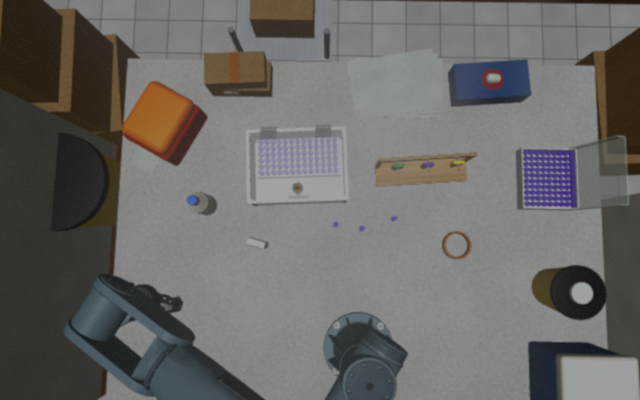

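The side picture shows the stand at the right with green, purple and yellow keys from left to right; purple hangs on the middle hook near (432,233). In the top picture, purple is near (427,165) and the lock in the case lid is near (297,188). I'll enlarge both.

```bash
cat > h.py <<'E'
from bench import *
import cv2,numpy as np
def ray(c,u,v):
    d=np.array([(u-c['cx'])/c['fx'],(v-c['cy'])/c['fy'],1.]);R=c['R'];return -R.T@c['t'],R.T@d
def atz(c,u,v,z):
    p,d=ray(c,u,v);return p+d*(z-p[2])/d[2]
def proj(c,X):
    x=c['R']@np.asarray(X,float)+c['t'];return np.array([c['fx']*x[0]/x[2]+c['cx'],c['fy']*x[1]/x[2]+c['cy']])
def tri(obs):
    A=np.zeros((3,3));b=np.zeros(3)
    for c,u,v in obs:
        p,d=ray(c,u,v);d/=np.linalg.norm(d);M=np.eye(3)-np.outer(d,d);A+=M;b+=M@p
    return np.linalg.solve(A,b)
E
python3 - <<'E'
from h import *
a=cv2.imread("pics/top0.png")[115:275,230:490];b=cv2.imread("pics/side0.png")[130:320,250:510]
cv2.imwrite("pics/topc.png",cv2.resize(a,None,fx=3,fy=3,interpolation=cv2.INTER_CUBIC))
cv2.imwrite("pics/sidec.png",cv2.resize(b,None,fx=3,fy=3,interpolation=cv2.INTER_CUBIC))
c=calibration("top")
print("lock",atz(c,297.5,188,.123),"purple",atz(c,427,165,.13))
for p in((375,157),(476,154)):print(atz(c,*p,.13))
E
```

```text
lock [0.49285707 0.19785887 0.123     ] purple [ 0.56879731 -0.19314798  0.13      ]
[ 0.59076138 -0.03558253  0.13      ]
[ 0.60515318 -0.34196188  0.13      ]
```

View pics/topc.png

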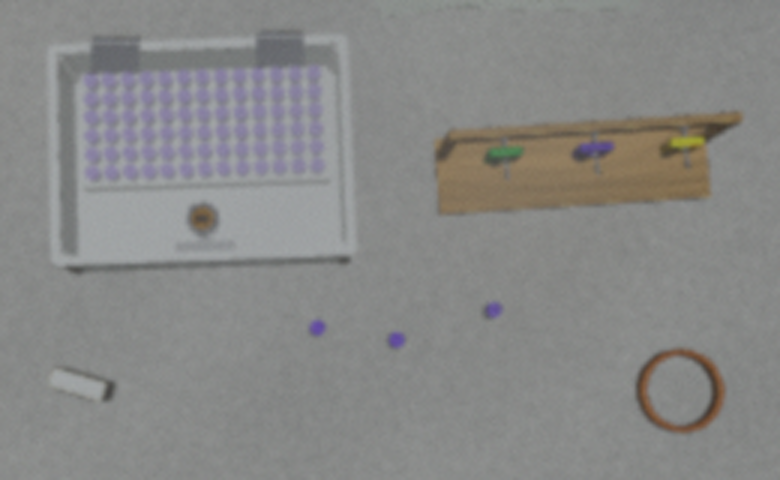

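View pics/sidec.png

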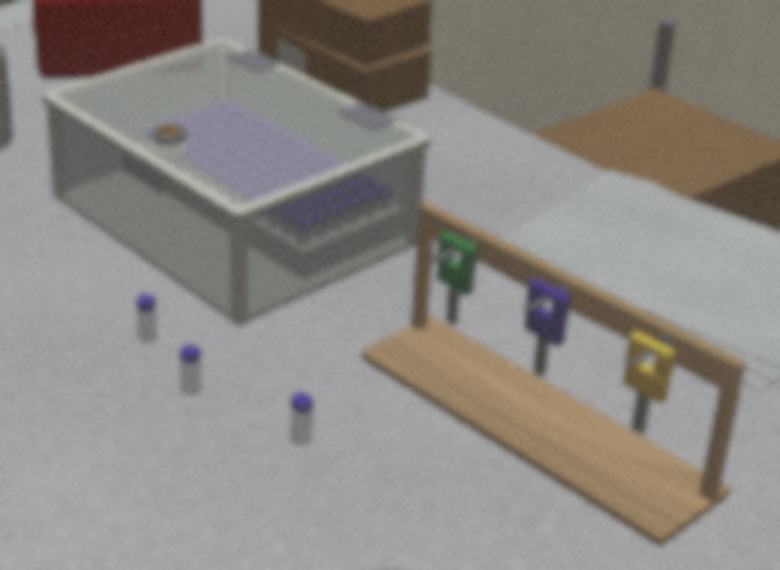

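The lock ring is at top (297.5,187.8) / side (306.3,174). The purple head is at top (428,164.7) / side (432.3,233.7), and it looks slightly turned against the strip.

```bash
cat >> h.py <<'E'
from scipy.spatial.transform import Rotation as Ro
def go(p,ang):
    "tool-frame turn and shift (mm) to TCP p, pointing down, tool y at world angle ang"
    o=get_obs();w,x,y,z=o['eef_rot'];R=Ro.from_quat([x,y,z,w])
    ty=np.array([np.cos(ang),np.sin(ang),0]);tz=np.array([0,0,-1.]);T=Ro.from_matrix(np.c_[np.cross(ty,tz),ty,tz])
    rv=(R.inv()*T).as_rotvec();d=np.asarray(p)-o['eef_pos']
    M=R.as_matrix();yaw=np.arctan2(M[1,1],M[0,1])
    print("t",round(o['time_s'],2),"pos",o['eef_pos'].round(4),"yang",yaw.round(4),"tz",M[:,2].round(4))
    print("turn",rv.round(4),"shift now-axes",(R.inv().apply(d)*1e3).round(1),"after-turn axes",(T.inv().apply(d)*1e3).round(1))
E
python3 - <<'E'
from h import *
t,s=calibration("top"),calibration("side")
f=lambda a,b:(230+a/3,115+b/3)
g=lambda a,b:(250+a/3,130+b/3)
for n,a,b in(("lock",(202.5,218.5),(169,132)),("pur",(594,149),(547,311)),("grn",(504,153),(457,263)),("yel",(685,143),(649,366))):
    X=tri([(t,*f(*a)),(s,*g(*b))]);print(n,X.round(4),(proj(t,X)-f(*a)).round(1),(proj(s,X)-g(*b)).round(1))
for n,p,z in(("caseFL",(54,263),.115),("caseFR",(353,261),.115),("BR",(347,37),.115),("BL",(50,46),.115),("footFL",(439,213),.01),("footFR",(709,197),.01)):print(n,atz(t,*f(*p),z).round(4))
go([.42,.2,.3],1.571)
E
```

```text
lock [0.4956 0.197  0.1201] [ 0.4 -0.6] [-0.8  0.1]
pur [ 0.5753 -0.2024  0.1059] [ 0.2 -0.2] [-0.4  0.1]
grn [ 0.57   -0.1102  0.1044] [ 0.2 -0.3] [-0.5  0.1]
yel [ 0.5822 -0.2951  0.1064] [-0.  0.] [ 0. -0.]
caseFL [0.4464 0.3478 0.115 ]
caseFR [0.4536 0.045  0.115 ]
BR [0.6855 0.0541 0.115 ]
BL [0.671 0.36  0.115]
footFL [ 0.5188 -0.0533  0.01  ]
footFR [ 0.5416 -0.3497  0.01  ]
t 0.1 pos [0.1838 0.5443 0.2305] yang 1.245 tz [-8.0e-04 -1.4e-03 -1.0e+00]
turn [-0.0015 -0.0005 -0.326 ] shift now-axes [-334.  -250.7  -69.2] after-turn axes [-236.2 -344.4  -69.5]
```

Emit:
{"method": "servo_tool", "body": {"commands": "0 0 -0.11 0 0 -40 1; 0 0 -0.11 -20 -50 -30 1; 0 0 -0.106 -40 -40 0 1; 0 0 0 -45 -43 0 1; 0 0 0 -45 -43 0 1"}}

```text
time_s: 0.72
eef_pos: [0.3191, 0.3602, 0.3012]
eef_rot: [0.0, -0.001, 1.0, 0.0]
wrist_force: [0.5, 1.1, 0.1]
opening: 0.994
grasp_force: 0.0
```

Emit:
{"method": "servo_tool", "body": {"commands": "0 0 0 -30 -50 0 1; 0 0 0 -20 -50 0 1; 0 0 0 -10 -40 0 1; 0 0 0 0 0 0 1"}}

```text
time_s: 1.23
eef_pos: [0.379, 0.2194, 0.301]
eef_rot: [-0.0, 0.002, 1.0, -0.0]
wrist_force: [-0.6, 0.4, -0.4]
opening: 0.996
grasp_force: 0.0
```

Run:
```python
from h import *
go([.42,.2,.3],1.571)
c=calibration("wrist");im=camera("wrist");cv2.imwrite("pics/w1.png",im);np.save("w1.npy",c)
print(c,proj(c,[.494,.1975,.123]))
```

```text
t 1.23 pos [0.379  0.2194 0.301 ] yang 1.5664 tz [-4.e-04 -6.e-04 -1.e+00]
turn [-0.0006 -0.0004 -0.0046] shift now-axes [-41.1 -19.3   1. ] after-turn axes [-41.  -19.4   1. ]
{'fx': 284.72010177610395, 'fy': 284.72010177610395, 'cx': 318.7747649559589, 'cy': 199.42023370638074, 'R': array([[ 0.0050095 ,  0.99998502, -0.00220413],
       [ 0.96019944, -0.00419461,  0.27928379],
       [ 0.27927036, -0.00351548, -0.96020608]]), 't': array([-0.22158261, -0.4200472 ,  0.34061382])} [301.45765763 268.91568343]
```

View pics/w1.png

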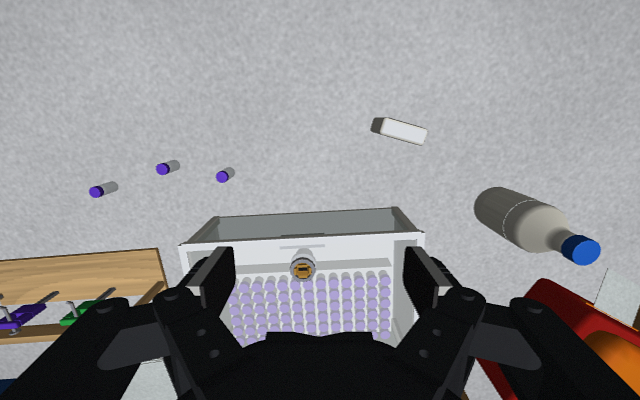

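The wrist picture shows the lock's brass plug at about (303,268), close to the prediction (301,269). Next I refine it by colour and measure the case yaw from the lid's front edge.

Run:
```python
from h import *
c=np.load("w1.npy",allow_pickle=True).item();im=cv2.imread("pics/w1.png")
sub=im[245:290,280:326];h=cv2.cvtColor(sub,cv2.COLOR_BGR2HSV)
m=((h[...,0]>8)&(h[...,0]<28)&(h[...,1]>90)).astype(np.uint8)
ct=max(cv2.findContours(m,cv2.RETR_EXTERNAL,cv2.CHAIN_APPROX_NONE)[0],key=cv2.contourArea)
(e,ax,an)=cv2.fitEllipse(ct);u,v=e[0]+280,e[1]+245;print("brass",u,v,ax,m.sum(),atz(c,u,v,.123))
# dark pixels = keyway
mk=np.zeros_like(m);cv2.drawContours(mk,[cv2.convexHull(ct)],-1,1,-1)
d=(h[...,2]<90)&(mk>0);yy,xx=np.nonzero(d);print("keyway n",len(xx),xx.mean()+280,yy.mean()+245,atz(c,xx.mean()+280,yy.mean()+245,.12),np.cov(xx,yy).round(1).tolist())
for a,b in(((181,244),(424,232)),((219,219),(396,209))):
    A,B=atz(c,*a,.115),atz(c,*b,.115);print(A,B,B-A,np.arctan2(-(B-A)[0],(B-A)[1]))
cv2.imwrite("pics/w1c.png",np.hstack([cv2.resize(sub,None,fx=9,fy=9,interpolation=cv2.INTER_CUBIC)[:400],cv2.resize(im[200:255,170:230],(400,400),interpolation=cv2.INTER_CUBIC)]))
```

```text
brass 302.26257514953613 270.1640148162842 (14.436944961547852, 16.979951858520508) 194 [0.4957744  0.19847968 0.123     ]
keyway n 43 302.6744186046512 268.5813953488372 [0.49525471 0.19884219 0.12      ] [[12.5, 0.1], [0.1, 9.0]]
[0.46279355 0.0456673  0.115     ] [0.44772589 0.35042583 0.115     ] [-0.01506766  0.30475853  0.        ] 0.049401080962731256
[0.42948526 0.09710832 0.115     ] [0.4174919  0.31350917 0.115     ] [-0.01199336  0.21640085  0.        ] 0.05536532102383097
```

View pics/w1c.png

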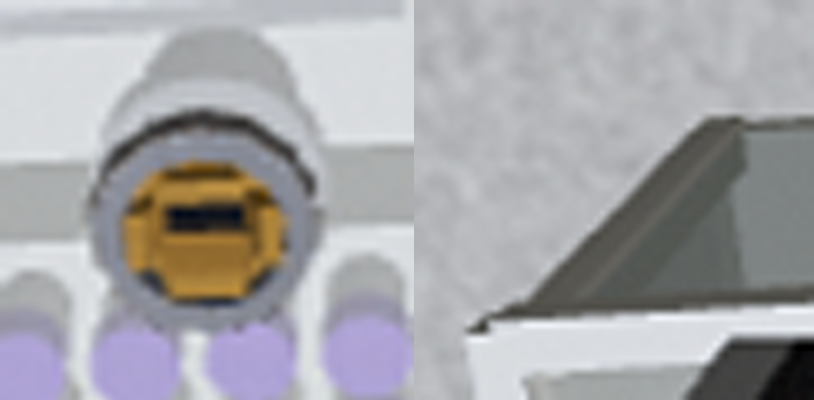

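Emit:
{"method": "servo_tool", "body": {"commands": "0 0 0 -10 -30 0 1; 0 0 0 -15 -52 0 1; 0 0 0 -15 -55 0 1; 0 0 0 -15 -55 0 1; 0 0 0 -15 -55 0 1"}}

```text
time_s: 1.9
eef_pos: [0.449, -0.0257, 0.3013]
eef_rot: [0.0, -0.001, 1.0, 0.0]
wrist_force: [0.9, 0.1, -0.1]
opening: 1.001
grasp_force: 0.0
```

Emit:
{"method": "servo_tool", "body": {"commands": "0 0 0 -15 -55 10 1; 0 0 0 -16 -55 20 1; 0 0 0 -10 -40 20 1; 0 0 -0.066 -10 -23 0 1; 0 0 0 0 0 0 1"}}

```text
time_s: 2.52
eef_pos: [0.5002, -0.1983, 0.2504]
eef_rot: [-0.0, -0.033, 0.999, 0.001]
wrist_force: [0.6, -0.1, 0.3]
opening: 1.002
grasp_force: 0.0
```

Run:
```python
from h import *
go([.5,-.2,.25],1.637)
c=calibration("wrist");im=camera("wrist");cv2.imwrite("pics/w2.png",im);np.save("w2.npy",c)
p=proj(c,[.5753,-.2024,.106]);print(p)
```

```text
t 2.52 pos [ 0.5002 -0.1983  0.2504] yang 1.6363 tz [-0.001   0.0011 -1.    ]
turn [ 0.0012 -0.0009 -0.0007] shift now-axes [ 0.3 -1.6  0.4] after-turn axes [ 0.3 -1.6  0.4]
[310.09538066 252.080466  ]
```

View pics/w2.png

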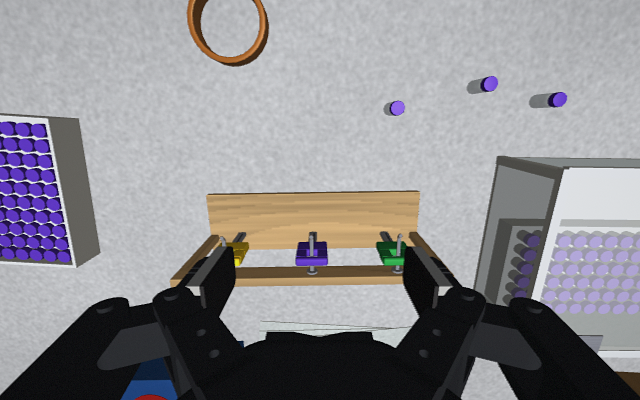

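The wrist picture shows the purple head at about (312,254), square to the view, and the stand foot's front edge from (208,194) to (418,191). I'll measure the head numerically.

Run:
```python
from h import *
c=np.load("w2.npy",allow_pickle=True).item();im=cv2.imread("pics/w2.png")
A,B=atz(c,208,194,.01),atz(c,418,191,.01);print("foot front",A,B,np.linalg.norm(B-A),"yaw",np.arctan2(-(B-A)[0],(B-A)[1]))
h=cv2.cvtColor(im,cv2.COLOR_BGR2HSV)[225:280,280:345]
m=((h[...,0]>115)&(h[...,0]<145)&(h[...,1]>90))
for i in range(10,50):
    xs=np.nonzero(m[i])[0]
    if len(xs):print(i+225,xs.min()+280,xs.max()+280,len(xs),h[i,xs,2].mean().round())
s=calibration("side");
# predicted head corners for hypotheses
for yaw in(0.05,.1):
    x,y=np.array([np.cos(yaw),np.sin(yaw),0]),np.array([-np.sin(yaw),np.cos(yaw),0])
    for X0 in([.5753,-.2024,.105],):
        print(yaw,[proj(c,np.array(X0)+a*.0045*x+b*.017*y+np.array([0,0,e*.022])).round(1).tolist() for e in(1,-1) for a in(1,-1) for b in(1,-1)])
```

```text
foot front [ 0.54389699 -0.34963781  0.01      ] [ 0.52058993 -0.05816479  0.01      ] 0.2924033834492228 yaw 0.07979325870330299
242 299 325 22 65.0
243 299 325 22 68.0
244 299 326 23 70.0
245 298 326 24 72.0
246 298 326 25 73.0
247 298 326 25 72.0
248 298 326 25 75.0
249 298 326 26 119.0
250 298 326 26 104.0
251 297 326 27 108.0
252 297 326 27 108.0
253 297 326 27 107.0
254 297 326 27 106.0
255 297 326 26 96.0
256 296 327 22 120.0
257 297 326 30 76.0
258 296 326 31 131.0
259 296 327 32 184.0
260 296 327 32 211.0
261 296 327 32 206.0
262 296 327 32 202.0
263 296 327 32 200.0
264 296 326 31 201.0
265 297 322 26 170.0
0.05 [[325.7, 265.4], [293.2, 265.0], [325.9, 257.6], [293.1, 257.2], [324.9, 246.9], [296.4, 246.5], [325.1, 240.0], [296.3, 239.6]]
0.1 [[326.0, 264.7], [293.4, 265.7], [325.7, 256.9], [292.9, 257.9], [325.1, 246.3], [296.6, 247.2], [324.9, 239.3], [296.2, 240.2]]
```

Run:
```python
from h import *
go([.5715,-.2003,.088],1.646)
```

```text
t 2.58 pos [ 0.4999 -0.1974  0.2507] yang 1.6364 tz [-9.0e-04  1.2e-03 -1.0e+00]
turn [ 0.0013 -0.0008 -0.0096] shift now-axes [-71.4  -7.8 162.6] after-turn axes [-71.2  -8.3 162.7]
```

Emit:
{"method": "servo_tool", "body": {"commands": "0 0 -0.01 -40 -4 15 1; 0 0 0 -31 -4 30 1; 0 0 0 0 0 40 1; 0 0 0 0 0 30 1; 0 0 0 0 0 0 1"}}

```text
time_s: 3.2
eef_pos: [0.5694, -0.1982, 0.1339]
eef_rot: [-0.002, -0.039, 0.999, 0.002]
wrist_force: [-0.6, -0.3, 0.1]
opening: 1.0
grasp_force: 0.0
```

Run:
```python
from h import *
go([.5715,-.2003,.088],1.646)
c=calibration("wrist");im=camera("wrist");cv2.imwrite("pics/w3.png",im[100:,:]);np.save("w3.npy",c)
```

```text
t 3.2 pos [ 0.5694 -0.1982  0.1339] yang 1.6483 tz [-0.0049  0.0032 -1.    ]
turn [ 0.0036 -0.0046  0.0023] shift now-axes [-2.2 -2.4 45.9] after-turn axes [-2.  -2.2 45.9]
```

View pics/w3.png

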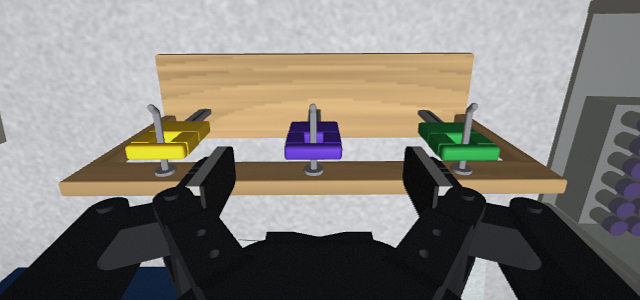

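The key head is centred between the open fingers; its top face spans u 285–342 and v about 242–260 in the full picture. I check the predicted corners against that.

Run:
```python
from h import *
c=np.load("w3.npy",allow_pickle=True).item();im=cv2.imread("pics/w3.png")
h=cv2.cvtColor(im,cv2.COLOR_BGR2HSV);m=((h[...,0]>115)&(h[...,0]<145)&(h[...,1]>90))
for i in range(130,166,2):
    xs=np.nonzero(m[i,270:360])[0]
    if len(xs):print(i+100,xs.min()+270,xs.max()+270,h[i,xs+270,2].mean().round())
yaw=.075;x,y=np.array([np.cos(yaw),np.sin(yaw),0]),np.array([-np.sin(yaw),np.cos(yaw),0])
print([proj(c,np.array([.5755,-.2,.105])+a*.0045*x+b*.017*y+np.array([0,0,.022])).round(1).tolist() for a in(1,-1) for b in(1,-1)])
```

```text
230 290 338 78.0
232 289 338 117.0
234 288 339 110.0
236 288 339 113.0
238 287 339 111.0
240 287 340 108.0
242 286 340 153.0
244 285 340 79.0
246 285 341 138.0
248 285 341 195.0
250 285 341 222.0
252 285 341 217.0
254 285 341 213.0
256 285 341 210.0
258 286 340 192.0
[[342.7, 259.7], [284.4, 259.6], [343.1, 245.6], [283.9, 245.5]]
```

Emit:
{"method": "servo_tool", "body": {"commands": "0 0 0 -1 -1 16 1; 0 0 0 0 -1 16 1; 0 0 0 0 0 13 1; 0 0 0 0 0 0 1; 0 0 0 0 0 0 0.6"}}

```text
time_s: 3.88
eef_pos: [0.5722, -0.2034, 0.0915]
eef_rot: [0.0, -0.038, 0.999, -0.0]
wrist_force: [-0.5, -0.4, 0.6]
opening: 0.819
grasp_force: 0.0
```

Run:
```python
from h import *
go([.5715,-.2003,.088],1.646)
```

```text
t 3.88 pos [ 0.5722 -0.2034  0.0915] yang 1.6468 tz [ 2.e-04 -1.e-04 -1.e+00]
turn [-0.0001  0.0001  0.0008] shift now-axes [0.5 3.1 3.5] after-turn axes [0.5 3.1 3.5]
```

Emit:
{"method": "servo_tool", "body": {"commands": "0 0 0 0 3 3 0.6; 0 0 0 0 0 0 0; 0 0 0 0 0 0 0; 0 0 0 0 0 0 0; 0 0 0 0 0 0 0"}}

```text
time_s: 4.5
eef_pos: [0.572, -0.2001, 0.0885]
eef_rot: [0.0, -0.038, 0.999, 0.0]
wrist_force: [-0.9, 2.4, 1.5]
opening: 0.385
grasp_force: 59.3
```

Emit:
{"method": "servo_tool", "body": {"commands": "0 0 0 0 0 0 0; 0 0 0 0 0 0 0"}}

```text
time_s: 4.75
eef_pos: [0.572, -0.2001, 0.0885]
eef_rot: [0.0, -0.038, 0.999, 0.0]
wrist_force: [0.2, 2.1, 3.5]
opening: 0.389
grasp_force: 59.4
```

Run:
```python
from h import *
go([.5715,-.2003,.095],1.646)
o=get_obs();print(o['wrist_force'],o['opening'],o['grasp_force'])
```

```text
t 4.75 pos [ 0.572  -0.2001  0.0885] yang 1.6471 tz [ 2.e-04  1.e-04 -1.e+00]
turn [0.0001 0.0002 0.0011] shift now-axes [ 0.5 -0.2 -6.5] after-turn axes [ 0.5 -0.2 -6.5]
[0.20957189 2.09010583 3.46034294] 0.38903020087031287 59.37041088938713
```

Emit:
{"method": "servo_tool", "body": {"commands": "0 0 0 0 0 -4 0; 0 0 0 0 0 -3 0; 0 0 0 0 0 0 0"}}

```text
time_s: 5.12
eef_pos: [0.572, -0.2005, 0.0956]
eef_rot: [0.0, -0.038, 0.999, -0.0]
wrist_force: [-0.5, 0.1, -1.0]
opening: 0.39
grasp_force: 59.5
```

Emit:
{"method": "servo_tool", "body": {"commands": "0 0 0 10 0 0 0; 0 0 0 15 0 0 0; 0 0 0 15 0 0 0; 0 0 0 15 0 0 0; 0 0 0 0 0 0 0"}}

```text
time_s: 5.75
eef_pos: [0.5157, -0.2044, 0.0953]
eef_rot: [-0.0, -0.038, 0.999, 0.0]
wrist_force: [0.1, -0.5, -2.0]
opening: 0.388
grasp_force: 59.5
```

Run:
```python
from h import *
go([.48,.1985,.225],1.618)
o=get_obs();print(o['wrist_force'],o['opening'],o['grasp_force'],o['q'])
c=calibration("wrist");im=camera("wrist");cv2.imwrite("pics/w4.png",im[100:]);np.save("w4.npy",c)
```

```text
t 5.75 pos [ 0.5157 -0.2044  0.0953] yang 1.6459 tz [-5.e-04  3.e-04 -1.e+00]
turn [ 0.0003 -0.0005  0.0279] shift now-axes [   5.4  404.5 -129.6] after-turn axes [  16.7  404.2 -129.7]
[ 0.05298997 -0.54989032 -1.99558183] 0.3882928254453099 59.483870565891266 [-5.91334184e-01  2.98658309e-01  1.76324613e+00 -5.71193034e-05
  1.08025313e+00 -2.23725337e+00]
```

View pics/w4.png

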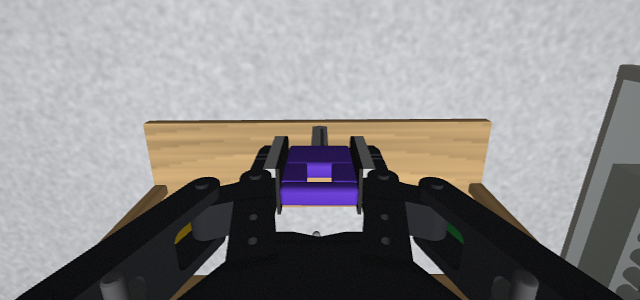

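The key is off its hook and held between the pads; head top at about u 280–358, v 283–306 (full picture), blade bottom near (320,226). I compare this with the predicted key pose in the hand.

Run:
```python
from h import *
c=np.load("w4.npy",allow_pickle=True).item();im=cv2.imread("pics/w4.png")
ang=1.6459;ty=np.array([np.cos(ang),np.sin(ang),0]);tz=np.array([0,0,-1.]);M=np.c_[np.cross(ty,tz),ty,tz];p=np.array([.5157,-.2044,.0953])
P=lambda a:proj(c,p+M@(np.array(a)/1e3)).round(1).tolist()
kx,kz=-3.5,-16.5
for n,xs,ys,z in(("top",(-4.5,4.5),(-17,17),kz-22),("bot",(-4.5,4.5),(-17,17),kz+22),("tip",(-1.8,1.8),(-5,5),kz+56.2)):
    print(n,[P((kx+a,b,z)) for a in xs for b in ys])
h=cv2.cvtColor(im,cv2.COLOR_BGR2HSV)
for u in(295,345,320):print(u,[(v+100,int(h[v,u,0]),int(h[v,u,2])) for v in range(118 if u==320 else 138,212,2 if u==320 else 3)])
for v in(130,136,195):print(v+100,[int(x) for x in h[v,272:366:2,2]])
```

```text
top [[277.2, 305.3], [356.6, 305.4], [276.3, 287.0], [357.4, 287.0]]
bot [[288.0, 256.8], [347.0, 256.8], [287.5, 242.5], [347.4, 242.5]]
tip [[310.5, 229.8], [325.0, 229.8], [310.5, 224.9], [325.0, 224.9]]
295 [(238, 18, 203), (241, 17, 182), (244, 17, 178), (247, 126, 68), (250, 128, 70), (253, 129, 73), (256, 129, 75), (259, 128, 77), (262, 128, 126), (265, 128, 71), (268, 129, 71), (271, 127, 74), (274, 129, 75), (277, 129, 75), (280, 128, 113), (283, 128, 70), (286, 128, 94), (289, 129, 173), (292, 128, 204), (295, 128, 209), (298, 129, 206), (301, 128, 204), (304, 129, 172), (307, 17, 202), (310, 120, 206)]
345 [(238, 18, 200), (241, 18, 180), (244, 18, 180), (247, 128, 74), (250, 128, 74), (253, 128, 76), (256, 128, 75), (259, 127, 78), (262, 128, 119), (265, 128, 72), (268, 129, 72), (271, 128, 76), (274, 128, 76), (277, 129, 75), (280, 128, 97), (283, 128, 68), (286, 128, 91), (289, 129, 170), (292, 128, 205), (295, 129, 211), (298, 128, 209), (301, 128, 205), (304, 128, 181), (307, 106, 227), (310, 108, 219)]
320 [(218, 110, 205), (220, 16, 74), (222, 18, 137), (224, 18, 18
[... 686 characters left out ...]
310, 115, 211)]
230 [183, 185, 184, 185, 185, 185, 182, 185, 186, 185, 186, 184, 183, 185, 184, 186, 185, 186, 186, 187, 114, 64, 66, 65, 49, 29, 65, 64, 190, 187, 187, 189, 189, 189, 189, 189, 189, 189, 190, 192, 191, 191, 192, 191, 193, 193, 194]
236 [193, 170, 83, 86, 83, 84, 69, 44, 190, 208, 208, 207, 207, 207, 205, 207, 207, 208, 207, 211, 87, 66, 65, 65, 48, 32, 63, 65, 197, 208, 208, 206, 205, 206, 206, 206, 206, 205, 206, 140, 49, 84, 88, 87, 86, 83, 200]
295 [19, 23, 53, 57, 103, 186, 210, 210, 209, 208, 209, 209, 209, 208, 208, 209, 209, 209, 210, 210, 211, 210, 211, 209, 210, 210, 209, 211, 210, 210, 211, 211, 212, 211, 211, 212, 212, 212, 211, 213, 212, 213, 193, 81, 61, 32, 14]
```

Emit:
{"method": "servo_tool", "body": {"commands": "0 0 0 0 0 -25 0; 0 0 0 0 0 -40 0; 0 0 0 0 10 -40 0; 0 0 0 0 35 -25 0; 0 0 0 0 50 0 0"}}

```text
time_s: 6.42
eef_pos: [0.5118, -0.1102, 0.2285]
eef_rot: [0.003, -0.037, 0.999, -0.001]
wrist_force: [0.5, 1.0, -1.4]
opening: 0.385
grasp_force: 59.7
```

Emit:
{"method": "servo_tool", "body": {"commands": "0 0 0 -1 50 0 0; 0 0 0 -1 50 0 0; 0 0 0 -1 50 0 0; 0 0 0 -1 50 0 0; 0 0 0 -1 40 0 0"}}

```text
time_s: 7.05
eef_pos: [0.4966, 0.1322, 0.2257]
eef_rot: [0.001, -0.039, 0.999, 0.0]
wrist_force: [0.3, 0.6, -0.2]
opening: 0.392
grasp_force: 59.7
```

Emit:
{"method": "servo_tool", "body": {"commands": "0 0 0 -1 30 0 0; 0 0 0 -1 20 0 0; 0 0 0 0 15 0 0; 0 0 0.03 0 0 0 0; 0 0 0 0 0 0 0"}}

```text
time_s: 7.68
eef_pos: [0.4937, 0.1945, 0.2253]
eef_rot: [0.0, -0.023, 1.0, -0.0]
wrist_force: [-0.2, 0.1, -0.0]
opening: 0.389
grasp_force: 59.7
```

Run:
```python
from h import *
go([.4925,.1975,.18],1.616)
o=get_obs();print(o['wrist_force'],o['opening'],o['grasp_force'],o['q'])
```

```text
t 7.67 pos [0.4937 0.1945 0.2253] yang 1.616 tz [ 0.e+00 -3.e-04 -1.e+00]
turn [-0.0003  0.      0.    ] shift now-axes [ 1.1  3.1 45.3] after-turn axes [ 1.1  3.1 45.3]
[-0.17951992  0.14274837 -0.01038624] 0.38905858490651457 59.746130257844925 [ 1.51543956e-01  8.71389306e-02  1.72450107e+00 -3.06811530e-04
  1.32996204e+00 -1.46442230e+00]
```

Emit:
{"method": "servo_tool", "body": {"commands": "0 0 0 1 3 15 0; 0 0 0 0 0 20 0; 0 0 0 0 0 15 0; 0 0 0 0 0 0 0; 0 0 0 0 0 0 0"}}

```text
time_s: 8.3
eef_pos: [0.4928, 0.1979, 0.1756]
eef_rot: [0.0, -0.023, 1.0, 0.0]
wrist_force: [1.5, -0.5, -2.0]
opening: 0.385
grasp_force: 59.8
```

Run:
```python
from h import *
go([.4925,.1975,.16],1.616)
W=calibration("wrist");w=camera("wrist");s=camera("side");t=camera("top")
cv2.imwrite("pics/w5full.png",w);np.save("w5.npy",W);cv2.imwrite("pics/s5.png",s);cv2.imwrite("pics/t5.png",t)
a=cv2.resize(w[150:300,240:400],None,fx=4,fy=4,interpolation=cv2.INTER_CUBIC)
cv2.imwrite("pics/w5.png",a[:600,:])
print(get_obs()['eef_pos'],proj(W,[.4955,.1985,.123]))
```

```text
t 8.3 pos [0.4928 0.1979 0.1756] yang 1.6167 tz [ 5.e-04  1.e-04 -1.e+00]
turn [0.     0.0005 0.0007] shift now-axes [ 0.3 -0.3 15.6] after-turn axes [ 0.3 -0.3 15.6]
[0.49300712 0.19801986 0.17613274] [318.43417109 219.8151647 ]
```

View pics/w5.png

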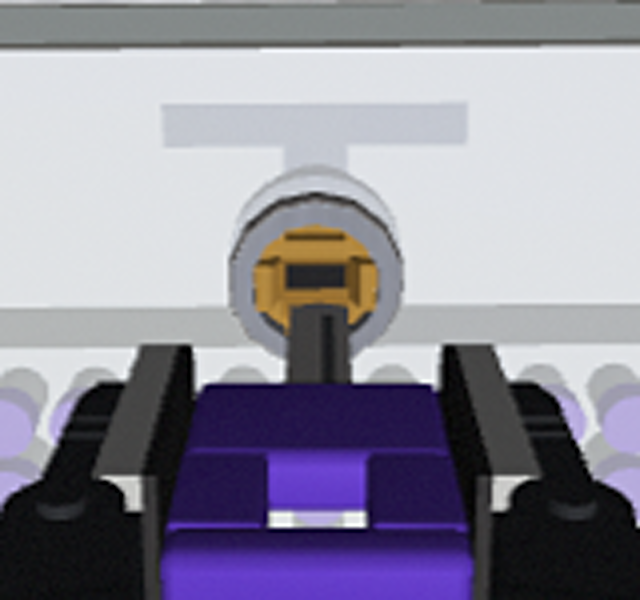

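The wrist crop shows the blade tip at (319,305) and the lock ring centre at about (316,278), with keyway and blade parallel. The offset is about 0.5 mm in y, which I correct while lowering gently into the mouth.

Emit:
{"method": "servo_tool", "body": {"commands": "0 0 0 0.7 -0.4 4 0; 0 0 0 0 0 4 0; 0 0 0 0 0 4 0; 0 0 0 0 0 2 0; 0 0 0 0 0 0 0"}}

```text
time_s: 9.07
eef_pos: [0.4916, 0.1975, 0.161]
eef_rot: [-0.0, -0.023, 1.0, -0.0]
wrist_force: [0.3, -0.5, -1.1]
opening: 0.386
grasp_force: 59.8
```

Emit:
{"method": "servo_tool", "body": {"commands": "0 0 0 0 0 2 0; 0 0 0 0 0 2 0; 0 0 0 0 0 0 0"}}

```text
time_s: 9.45
eef_pos: [0.4918, 0.1975, 0.1572]
eef_rot: [0.0, -0.023, 1.0, -0.0]
wrist_force: [0.8, -0.2, -1.0]
opening: 0.392
grasp_force: 59.8
```

Emit:
{"method": "servo_tool", "body": {"commands": "0 0 0 0 0 1.5 0; 0 0 0 0 0 1.5 0; 0 0 0 0 0 0 0"}}

```text
time_s: 9.82
eef_pos: [0.4918, 0.1975, 0.1542]
eef_rot: [0.0, -0.023, 1.0, -0.0]
wrist_force: [0.4, -0.6, -0.8]
opening: 0.387
grasp_force: 59.8
```

Emit:
{"method": "servo_tool", "body": {"commands": "0 0 0 0 0 1.5 0; 0 0 0 0 0 1.5 0; 0 0 0 0 0 0 0"}}

```text
time_s: 10.2
eef_pos: [0.4918, 0.1975, 0.1512]
eef_rot: [0.0, -0.023, 1.0, 0.0]
wrist_force: [1.7, -0.7, -2.2]
opening: 0.385
grasp_force: 59.8
```

Emit:
{"method": "servo_tool", "body": {"commands": "0 0 0 0 0 1 0; 0 0 0 0 0 0.5 0; 0 0 0 0 0 0 0"}}

```text
time_s: 10.58
eef_pos: [0.4919, 0.1976, 0.1503]
eef_rot: [0.0, -0.023, 1.0, 0.0]
wrist_force: [-0.8, -0.7, 4.6]
opening: 0.388
grasp_force: 60.2
```

Emit:
{"method": "servo_tool", "body": {"commands": "0 0 0 0 0 1 0; 0 0 0 0 0 0 0"}}

```text
time_s: 10.82
eef_pos: [0.4921, 0.1976, 0.1499]
eef_rot: [0.001, -0.023, 1.0, 0.0]
wrist_force: [-2.7, -2.0, 10.6]
opening: 0.388
grasp_force: 61.0
```

Emit:
{"method": "servo_tool", "body": {"commands": "0 0 0 0 1.5 0 0; 0 0 0 0 -2.5 0 0; 0 0 0 0 2.5 0 0; 0 0 0 0 -2.5 0 0; 0 0 0 0 1 0 0"}}

```text
time_s: 11.45
eef_pos: [0.4918, 0.1969, 0.1486]
eef_rot: [0.0, -0.023, 1.0, -0.001]
wrist_force: [2.1, -4.3, 1.1]
opening: 0.389
grasp_force: 60.0
```

Emit:
{"method": "servo_tool", "body": {"commands": "0 0 0 0 1.5 0.3 0; 0 0 0 0 -2.5 0 0; 0 0 0 0 2.5 0 0; 0 0 0 0 -2.5 0 0; 0 0 0 0 1 0 0"}}

```text
time_s: 12.08
eef_pos: [0.4917, 0.1976, 0.1483]
eef_rot: [-0.0, -0.023, 1.0, 0.0]
wrist_force: [1.8, -1.3, -1.1]
opening: 0.388
grasp_force: 60.4
```

Emit:
{"method": "servo_tool", "body": {"commands": "0 0 0 0 1.5 1 0; 0 0 0 0 -2.5 0.3 0; 0 0 0 0 2.5 0.2 0; 0 0 0 0 -2.5 0 0; 0 0 0 0 1 0 0"}}

```text
time_s: 12.7
eef_pos: [0.4917, 0.1975, 0.1469]
eef_rot: [-0.0, -0.023, 1.0, 0.0]
wrist_force: [1.6, -1.4, -1.6]
opening: 0.382
grasp_force: 60.5
```

Emit:
{"method": "servo_tool", "body": {"commands": "0 0 0 0 1.5 0.5 0; 0 0 0 0 -2.5 0.2 0; 0 0 0 0 2.5 0.2 0; 0 0 0 0 -2.5 0.2 0; 0 0 0 0 1 0 0"}}

```text
time_s: 13.32
eef_pos: [0.4917, 0.1975, 0.1458]
eef_rot: [-0.0, -0.023, 1.0, 0.0]
wrist_force: [2.0, -1.1, -1.0]
opening: 0.389
grasp_force: 60.5
```

Emit:
{"method": "servo_tool", "body": {"commands": "0 0 0 0 0.5 1.2 0; 0 0 0 0 -0.5 1.2 0; 0 0 0 0 0.5 1 0; 0 0 0 0 -0.5 0 0"}}

```text
time_s: 13.82
eef_pos: [0.4917, 0.1977, 0.1423]
eef_rot: [-0.0, -0.023, 1.0, 0.0]
wrist_force: [1.7, 1.2, -1.2]
opening: 0.39
grasp_force: 60.5
```

Emit:
{"method": "servo_tool", "body": {"commands": "0 0 0 0 0.5 1 0; 0 0 0 0 -0.5 1 0; 0 0 0 0 0 0 0"}}

```text
time_s: 14.2
eef_pos: [0.4917, 0.1977, 0.1406]
eef_rot: [0.0, -0.023, 1.0, 0.0]
wrist_force: [1.3, 0.6, 0.8]
opening: 0.386
grasp_force: 60.8
```

Tip is about 24 mm in, at the second pin. I wiggle with light downward steps.

Emit:
{"method": "servo_tool", "body": {"commands": "0 0 0 0 0 0.7 0; 0 0 0 0 1.5 0.3 0; 0 0 0 0 -2.5 0.2 0; 0 0 0 0 2.5 0 0; 0 0 0 0 -1.5 0 0"}}

```text
time_s: 14.82
eef_pos: [0.4919, 0.1976, 0.1396]
eef_rot: [0.0, -0.023, 1.0, 0.0]
wrist_force: [0.0, -0.3, 4.4]
opening: 0.388
grasp_force: 61.1
```

Emit:
{"method": "servo_tool", "body": {"commands": "0 0 0 0 1.5 0.7 0; 0 0 0 0 -2.5 0.2 0; 0 0 0 0 2.5 0.2 0; 0 0 0 0 -2.5 0 0; 0 0 0 0 1 0 0"}}

```text
time_s: 15.45
eef_pos: [0.4917, 0.1974, 0.1379]
eef_rot: [-0.0, -0.023, 1.0, 0.0]
wrist_force: [3.1, -2.7, -1.3]
opening: 0.394
grasp_force: 60.5
```

Emit:
{"method": "servo_tool", "body": {"commands": "0 0 0 0 1.5 0.5 0; 0 0 0 0 -2.5 0.2 0; 0 0 0 0 2.5 0.2 0; 0 0 0 0 -2.5 0 0; 0 0 0 0 1 0 0"}}

```text
time_s: 16.08
eef_pos: [0.4917, 0.1975, 0.1372]
eef_rot: [-0.0, -0.023, 1.0, -0.0]
wrist_force: [2.3, -1.6, -1.2]
opening: 0.384
grasp_force: 60.6
```

Emit:
{"method": "servo_tool", "body": {"commands": "0 0 0 0 1.5 0.7 0; 0 0 0 0 -2.5 0.4 0; 0 0 0 0 2.5 0.4 0; 0 0 0 0 -2.5 0 0; 0 0 0 0 1 0 0"}}

```text
time_s: 16.7
eef_pos: [0.4917, 0.1974, 0.1357]
eef_rot: [-0.0, -0.023, 1.0, -0.0]
wrist_force: [2.9, -0.9, -1.9]
opening: 0.386
grasp_force: 60.6
```

Emit:
{"method": "servo_tool", "body": {"commands": "0 0 0 0 0.5 1.2 0; 0 0 0 0 -0.5 1.2 0; 0 0 0 0 0.5 0.6 0; 0 0 0 0 -0.5 0 0"}}

```text
time_s: 17.2
eef_pos: [0.4917, 0.1977, 0.1327]
eef_rot: [0.0, -0.023, 1.0, 0.0]
wrist_force: [3.5, 0.5, -0.5]
opening: 0.387
grasp_force: 60.6
```

Emit:
{"method": "servo_tool", "body": {"commands": "0 0 0 0 0.5 1 0; 0 0 0 0 -0.5 1 0; 0 0 0 0 0 0.5 0; 0 0 0 0 0 0 0"}}

```text
time_s: 17.7
eef_pos: [0.4918, 0.1976, 0.1302]
eef_rot: [0.0, -0.023, 1.0, 0.0]
wrist_force: [2.9, 1.0, -0.5]
opening: 0.387
grasp_force: 60.7
```

Emit:
{"method": "servo_tool", "body": {"commands": "0 0 0 0 0.5 0.8 0; 0 0 0 0 -0.5 0.4 0; 0 0 0 0 0 0.3 0; 0 0 0 0 0 0 0"}}

```text
time_s: 18.2
eef_pos: [0.4917, 0.1976, 0.1288]
eef_rot: [0.0, -0.023, 1.0, 0.0]
wrist_force: [3.1, 0.5, 0.6]
opening: 0.382
grasp_force: 60.7
```

Emit:
{"method": "servo_tool", "body": {"commands": "0 0 0 0 0.3 0.6 0; 0 0 0 0 -0.3 0.4 0; 0 0 0 0 0 0 0"}}

```text
time_s: 18.58
eef_pos: [0.4918, 0.1976, 0.1285]
eef_rot: [0.0, -0.023, 1.0, 0.0]
wrist_force: [0.8, -0.4, 5.1]
opening: 0.39
grasp_force: 61.3
```

Emit:
{"method": "servo_tool", "body": {"commands": "0 0 0 0 0.3 0.6 0; 0 0 0 0 -0.3 0.4 0; 0 0 0 0 0 0 0"}}

```text
time_s: 18.95
eef_pos: [0.4919, 0.1977, 0.1283]
eef_rot: [0.0, -0.023, 1.0, 0.0]
wrist_force: [-2.9, -0.2, 13.1]
opening: 0.39
grasp_force: 62.0
```

Emit:
{"method": "servo_tool", "body": {"commands": "0 0 0.1 0 0.35 0 0; 0 0 0.12 0 0.42 0 0; 0 0 0.12 0 0.42 0 0; 0 0 0 0 0 0 0"}}

```text
time_s: 19.45
eef_pos: [0.4921, 0.1989, 0.1284]
eef_rot: [0.0, 0.147, 0.989, 0.0]
wrist_force: [-2.7, 0.1, 13.1]
opening: 0.388
grasp_force: 62.0
```

```bash
cat >> h.py <<'E'
def chk(dang):
    o=get_obs();w,x,y,z=o['eef_rot'];M=Ro.from_quat([x,y,z,w]).as_matrix();yaw=np.arctan2(M[1,1],M[0,1])
    ax=o['eef_pos']+M@[-.0035,0,0];print("turned",1.6167-yaw,"axis",ax.round(4),"torque",o['torque'].round(3),"F",o['wrist_force'].round(1),o['grasp_force'])
    go([*(np.array([.4954,.1979])-(M@[-.0035,0,0])[:2]),.128],yaw)
E
python3 -c "
from h import *
chk(0)"
```

```text
turned 0.34060801428481335 axis [0.4955 0.1979 0.1284] torque [-0.225  0.245  0.02 ] F [-2.7  0.1 13.1] 61.95932060480118
t 19.45 pos [0.4921 0.1989 0.1284] yang 1.2761 tz [ 8.e-04  0.e+00 -1.e+00]
turn [ 0.0003  0.0008 -0.    ] shift now-axes [0.1 0.  0.4] after-turn axes [0.1 0.  0.4]
```

Axis stays put; I continue the turn.

Emit:
{"method": "servo_tool", "body": {"commands": "0 0 0.14 0 0.49 0 0; 0 0 0.14 0 0.49 0 0; 0 0 0.14 0 0.49 0 0; 0 0 0.14 0 0.49 0 0; 0 0 0 0 0 0 0"}}

```text
time_s: 20.08
eef_pos: [0.4935, 0.2003, 0.1284]
eef_rot: [0.001, 0.415, 0.91, 0.0]
wrist_force: [0.4, -2.1, 10.7]
opening: 0.387
grasp_force: 61.8
```

```bash
python3 -c "
from h import *
chk(0)"
```

```text
turned 0.9008380777644227 axis [0.4958 0.1976 0.1284] torque [-0.519  0.122  0.051] F [ 0.4 -2.1 10.7] 61.82673364877701
t 20.07 pos [0.4935 0.2003 0.1284] yang 0.7159 tz [ 1.6e-03 -5.0e-04 -1.0e+00]
turn [ 0.0009  0.0014 -0.    ] shift now-axes [ 0.4 -0.1  0.4] after-turn axes [ 0.4 -0.1  0.4]
```

Emit:
{"method": "servo_tool", "body": {"commands": "0 0 0.14 0.2 0.45 0 0; 0 0 0.14 0.2 0.49 0 0; 0 0 0.14 0.05 0.49 0 0; 0 0 0.14 0.05 0.49 0 0; 0 0 0 0 0 0 0"}}

```text
time_s: 20.7
eef_pos: [0.495, 0.2011, 0.1284]
eef_rot: [0.001, 0.65, 0.76, 0.0]
wrist_force: [-0.0, -4.5, 11.4]
opening: 0.391
grasp_force: 61.8
```

```bash
python3 -c "
from h import *
chk(0)"
```

```text
turned 1.46090153532845 axis [0.4956 0.1976 0.1284] torque [-0.824  0.05   0.114] F [-0.  -4.5 11.4] 61.82344123721123
t 20.7 pos [0.495  0.2011 0.1284] yang 0.1558 tz [ 0.0018 -0.0014 -1.    ]
turn [ 0.0015  0.0016 -0.    ] shift now-axes [ 0.3 -0.1  0.4] after-turn axes [ 0.3 -0.1  0.4]
```

Emit:
{"method": "servo_tool", "body": {"commands": "0 0 0.12 -0.2 0.42 0 0; 0 0 0.12 -0.1 0.42 0 0; 0 0 0 0 0 0 0; 0 0 0.06 0 0.2 0 0; 0 0 0 0 0 0 0"}}

```text
time_s: 21.32
eef_pos: [0.496, 0.201, 0.1284]
eef_rot: [0.001, 0.756, 0.655, 0.0]
wrist_force: [-0.1, -3.3, 10.8]
opening: 0.391
grasp_force: 61.8
```

```bash
python3 -c "
from h import *
chk(0);print(get_obs()['q'])"
```

```text
turned 1.760044543372446 axis [0.4955 0.1975 0.1284] torque [-0.697  0.065  0.053] F [-0.1 -3.3 10.8] 61.84984266757965
t 21.32 pos [0.496  0.201  0.1284] yang -0.1433 tz [ 0.0016 -0.001  -1.    ]
turn [ 0.0017  0.0008 -0.    ] shift now-axes [ 0.4 -0.1  0.4] after-turn axes [ 0.4 -0.1  0.4]
[ 1.63862752e-01  2.09995215e-01  1.79659068e+00 -1.38253826e-03
  1.13362255e+00  3.07792427e-01]
```

Emit:
{"method": "servo_tool", "body": {"commands": "0 0 0.06 0 0.2 0 0; 0 0 0 0 0 0 0; 0 0 0.04 0 0.14 0 0; 0 0 0 0 0 0 0"}}

```text
time_s: 21.82
eef_pos: [0.4962, 0.201, 0.1284]
eef_rot: [0.001, 0.787, 0.616, 0.0]
wrist_force: [-1.1, -3.2, 12.0]
opening: 0.387
grasp_force: 61.9
```

Run:
```python
from h import *
chk(0)
im=camera("wrist");old=cv2.imread("pics/w4.png")
for n,I in(("hand",old),("now",im[100:])):
    h=cv2.cvtColor(I,cv2.COLOR_BGR2HSV);m=(h[...,0]>115)&(h[...,0]<145)&(h[...,1]>90);m[:140]=0;m[:,:275]=0;m[:,365:]=0
    ct=max(cv2.findContours(m.astype(np.uint8),cv2.RETR_EXTERNAL,cv2.CHAIN_APPROX_NONE)[0],key=cv2.contourArea)
    b=m&(h[...,2]>150);ys,xs=np.nonzero(b&(np.arange(300)[:,None]>186))
    print(n,cv2.boundingRect(ct),cv2.minAreaRect(ct),"top face slope",np.polyfit(xs,ys,1)[0].round(4),xs.mean().round(1),ys.mean().round(1))
for k in range(5):
    camera("wrist");o=get_obs();print(o['torque'].round(3),o['wrist_force'].round(1))
```

```text
turned 1.8592914210411977 axis [0.4953 0.1976 0.1284] torque [-0.675  0.182  0.282] F [-1.1 -3.2 12. ] 61.89830034971237
t 21.82 pos [0.4962 0.201  0.1284] yang -0.2426 tz [ 0.0013 -0.0011 -1.    ]
turn [ 0.0016  0.0008 -0.    ] shift now-axes [ 0.3 -0.   0.4] after-turn axes [ 0.3 -0.   0.4]
hand (280, 146, 79, 59) ((319.0, 175.0), (58.0, 78.0), 90.0) top face slope -0.001 318.9 196.5
now (280, 146, 79, 59) ((319.0, 175.0), (58.0, 78.0), 90.0) top face slope -0.0004 318.6 196.5
[-0.676  0.18   0.277] [-0.6 -3.4 11.7]
[-0.625  0.203  0.302] [-1.4 -3.9 11.3]
[-0.716  0.195  0.272] [ 0.3 -3.8 12.2]
[-0.682  0.169  0.251] [-0.4 -4.  12.2]
[-0.658  0.215  0.26 ] [-1.6 -3.4 11.6]
```

The torque has risen from about 0.1 to about 0.27 N m, so the plug is at its stop. The head sits in the fingers exactly as when it was picked up, so the key hasn't slipped, and it is fully home. Handing in.

Emit:
{"method": "servo_tool", "body": {"commands": "0 0 0 0 0 0 0; 0 0 0 0 0 0 0; 0 0 0 0 0 0 0"}}

```text
time_s: 22.5
eef_pos: [0.4962, 0.201, 0.1284]
eef_rot: [0.001, 0.787, 0.617, 0.0]
wrist_force: [-0.4, -3.0, 11.3]
opening: 0.391
grasp_force: 61.9
```

```bash
python3 -c "
from bench import *
print(hand_in())"
```

```text
the job is handed in; nothing more can be done
None
```

I handed the job in at 22.5 s: the purple key is fully home in the lock, turned clockwise to its stop, and still gripped and held there; the judge gave no verdict.

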